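# Load the carriage at the check valve cap's end of the slide track

## Task

The check valve cap (the plain round brass part) is waiting beside one end of the slide track and the flare nut (the hexagonal one) beside the other. Slide the carriage fully home against the end stop at the end where the cap was waiting, and stand the cap upright in the middle of the carriage's round tray. Leave the flare nut where it is, and let go of everything.

Things in the scene. Friction and masses are not known exactly. Their poses are not given: they have to be found in the camera images.
- carriage (a joint): Slide position (m) of the steel carriage on a level aluminium track 300 mm long, 60 mm wide, 20 mm high, with a stop block 34 mm high at each end. 0 = mid-track, -0.09 and +0.09 = home against the stops; positive towards +y of tray (roughly robot's left). Starts near the middle; about 3 N moves it; stays put. Carriage plate: 120 mm across the track, 86 mm along it, top 31 mm above the bench.
- tray (a point): Centre of the floor of the round tray on the carriage, 33 mm above the bench; inner diameter 72 mm, rim 4 mm above that floor. Moves with the carriage. y axis along the track, x across it (away from the robot), z up. The carriage plate reaches 42 mm from here towards -x, 78 mm towards +x; the post stands 62 mm along +x.
- post (a point): Centre of the top of the carriage's upright steel grip post: a round pin 20 mm in diameter, standing 45 mm above the carriage plate, its top 76 mm above the bench. Gripped from above it serves to slide the carriage. Moves with the carriage; axes as tray.
- cap: Check valve cap: plain round closed brass part, 34 mm in diameter, straight sides to 31 mm, chamfered to a flat top at 35 mm, small boss to 40 mm. About 150 g. Stands upright on the bench on the robot's side of the track by either of its ends, about 130 mm along from mid-track and 120 mm across. Origin at the centre of its underside, z up.
- nut: Brass flare nut: hexagon 36 mm across flats and 20 mm high, above it a tapered round open neck to 36 mm. Stands on the bench on the robot's side of the track, beside the end opposite to the cap's. Origin at the centre of its underside, z up. To be left alone.
Not all that is in view belongs to the job. Leave any white look-alike of the cap alone.

How it is judged:
At the end, for the whole second after the job is handed in: The carriage stands within 12 mm of the end stop at the end where the cap was waiting (the end away from the flare nut), and the cap stands upright (within 10 degrees), at rest and released on the tray's floor, within 20 mm of the tray's centre (horizontal distance between cap and tray below 0.02 m and z of cap in the frame of tray between -0.006 and 0.006 m and angle between cap's own z axis and vertical below 0.17 rad and linear speed of cap below 0.02 m/s and ((value of joint carriage above 0.078 m and y of nut in the frame of tray below -0.12 m) or (value of joint carriage below -0.078 m and y of nut in the frame of tray above 0.12 m))); the robot touches nothing.
It fails at once if the flare nut is moved by more than 20 mm (distance of nut from where it was at the start of the episode above 0.02 m).
It also fails if it takes over 54 s, if anything falls off the work surface, if the arm or the gripper's body presses on something with over 40 N, if the wrist force passes 120 N, or if a joint passes its speed limit or range.

## Robot

A 7-joint arm with a two-finger parallel gripper is mounted at the origin on the work surface. World frame = base frame: x ahead of the robot, y to its left, z up, the work surface at z = 0. Lengths are in m, angles in rad, forces in N, time in s.
With the tool pointing down it reaches from about 0.35 to 0.9 m from the base axis. Payload 8.1 kg.
Tool frame: the origin (TCP) lies at the very end of the fingers, on their centre line; the grasp point (between the pads) lies 19 mm behind it (bot.pinch_z is the distance from the TCP to the grasp point, in m); z points along the fingers, y is the direction in which the jaws open and shut (so a half turn about z gives the same grasp; the last joint's range is limited). The gripper opens to 92 mm and grips with 3 to 60 N. Pads are 19 mm wide; open, the fingers measure 130 mm over their backs; the gripper's body (75 mm by 190 mm) begins 47 mm behind the grasp point.
Start: joints at [-1.242, 0.434, 0.025, 1.573, -0.012, 1.134, -0.075], TCP at [0.262, 0.568, 0.227] pointing down, gripper open.
Joint ranges: [-2.62, 2.62], [-0.44, 2.09], [-1.27, 1.32], [0.08, 2.57], [-1.32, 4.46], [0.12, 2], [-2.74, 2.74]. Speed limits (rad/s): [2.22, 2.22, 3.01, 3.01, 3.14, 3.14, 3.14].

## Interface

Orientations are given as a unit quaternion [x, y, z, w].
In Python, from workcell import bot, snapshot gives the robot as it stands. The module is installed in compiled form; this text tells all that it offers.
- The arm moves only by the shell command python3 -m handwheel 'ROWS' [FORCE]. ROWS is JSON, a list of rows, each a list of 7 numbers: the shift along the world's x, y, z each as a share of 100 mm, from -1 to 1, then the turn, a rotation vector about the world's x, y, z each as a share of pi/2 rad, from -1 to 1, then the closure, from -1 (fully open) to 1 (shut). In form: [[tx, ty, tz, rx, ry, rz, fingers], ...]. A call has 1 to 12 rows; each row is the pose to reach, as a shift and turn from the pose measured when the call began; what a row does not reach only later rows make up. A row lasts 1/8 s, in which the tool goes at most 62.5 mm and 10.7 degrees, less where a joint would pass 70% of its speed; a pose out of reach is approached as far as the arm can. A call with a number of a shift or a turn outside -1 to 1 is refused whole. A call with a gripper value outside its range is refused whole. The fingers move at their own pace and stop on an object; FORCE is the grip in N (left out, the last holds). Time passes only in rows, so rows that repeat a pose let the fingers close. It gives the time, the measured TCP pose, the force and the opening at its end, in the units of the state.
- bot.sense(): the state, without advancing time (a new reading comes with each control period).
- snapshot(name): name is "scene" or "top" or "wrist"; returns a dict with "img" (400x640x3 uint8, blue, green, red), "intrinsics" (3x3 intrinsics, pixels), "T" (4x4, takes a point from camera to world coordinates); the wrist camera has in their place "hand_eye" (4x4, takes a point from camera to tool coordinates, whose origin is the TCP and whose axes are the flange's). Camera axes: x right, y up, looking along -z (the intrinsics and any distortion apply to the point x, -y, -z); pixel columns grow to the right and rows downward; lengths in m; the calibration is good to about 2 mm. A picture is of the moment at which its call begins: read the wrist's pose just before it. There is no depth.
- bot.job_done(): hands the job in, once; it reports no verdict.
The state is a dict: "t": time; "joint_positions": joint angles; "dq": joint speeds; "joint_torque": joint torques, N m; "eef_pos": TCP position; "ee_rot": TCP orientation; "wrist_force": force on the tool from outside, world axes, zero at the start; "ft_torque": the same for the moment, N m; "gripper_width": finger opening in m.
Only numpy, scipy, OpenCV 4.12 (cv2) and the standard library are available. Lean on these libraries where they do the work, as an engineer would, in place of code of your own. Each camera call takes 0.05 s, during which the arm holds its last target.

## Working session

There is one attempt and no reset: what is moved stays moved. The work goes in short steps, Python scripts to look and compute and a shell command to move; the robot and the scene stay as the last step left them, time stands still between calls to the robot, and variables do not carry over. Pictures are saved under pics/ and viewed, and the job is handed in when it is done.

```bash
mkdir -p pics; cat > h.py <<'E'
import numpy as np, cv2
from workcell import bot, snapshot
from scipy.spatial.transform import Rotation as R
def cam(name):
    st=bot.sense(); s=snapshot(name)
    if name=='wrist':
        T=np.eye(4); T[:3,:3]=R.from_quat(st['ee_rot']).as_matrix(); T[:3,3]=st['eef_pos']; T=T@np.array(s['hand_eye'])
    else: T=np.array(s['T'])
    return s['img'],np.array(s['intrinsics']),T
def ray(K,T,u,v):
    d=np.linalg.inv(K)@[u,v,1]; d=T[:3,:3]@[d[0],-d[1],-d[2]]
    return T[:3,3],d
def onplane(K,T,u,v,z):
    o,d=ray(K,T,u,v); return o+d*(z-o[2])/d[2]
def proj(K,T,p):
    q=np.linalg.inv(T)@np.append(p,1); a=K@[q[0],-q[1],-q[2]]; return a[:2]/a[2]
E
python3 - <<'E'
from h import *
for n in ('scene','top'):
    i,K,T=cam(n); cv2.imwrite(f'pics/{n}0.png',i); np.savez(f'{n}0.npz',i=i,K=K,T=T); print(n,K.tolist(),T.round(3).tolist())
s=bot.sense(); print({k:np.round(v,3).tolist() for k,v in s.items()}, bot.pinch_z)
E
```

```text
scene [[457.5088161853037, 0.0, 324.78871551861204], [0.0, 457.5088161853037, 199.23559527678142], [0.0, 0.0, 1.0]] [[-0.629, -0.558, 0.541, 0.974], [0.778, -0.448, 0.441, 0.365], [-0.004, 0.698, 0.716, 0.658], [0.0, 0.0, 0.0, 1.0]]
top [[374.2103062236915, 0.0, 315.62725698882446], [0.0, 374.2103062236915, 205.51210162805475], [0.0, 0.0, 1.0]] [[-0.022, 0.995, -0.093, 0.485], [-1.0, -0.023, -0.007, 0.002], [-0.009, 0.093, 0.996, 0.721], [0.0, 0.0, 0.0, 1.0]]
{'t': 0.1, 'joint_positions': [-1.242, 0.435, 0.025, 1.574, -0.012, 1.134, -0.075], 'dq': [0.0, -0.001, -0.001, -0.001, 0.0, -0.002, 0.001], 'joint_torque': [0.003, -66.912, 0.988, -31.515, -0.061, 0.037, 0.0], 'eef_pos': [0.261, 0.567, 0.226], 'ee_rot': [0.214, 0.977, -0.001, -0.0], 'wrist_force': [-0.716, 0.89, -0.397], 'ft_torque': [0.002, 0.003, 0.029], 'gripper_width': 0.092} 0.0188
```

View pics/scene0.png

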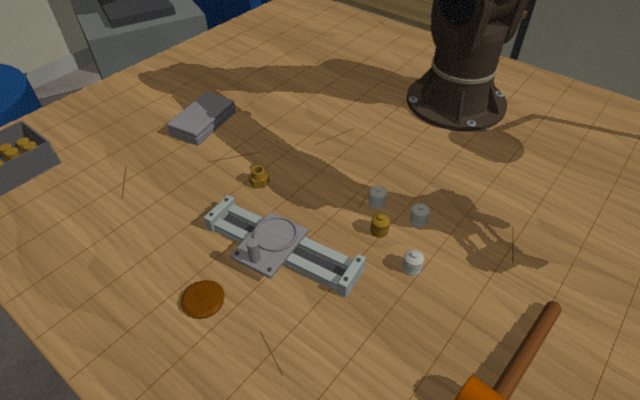

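View pics/top0.png

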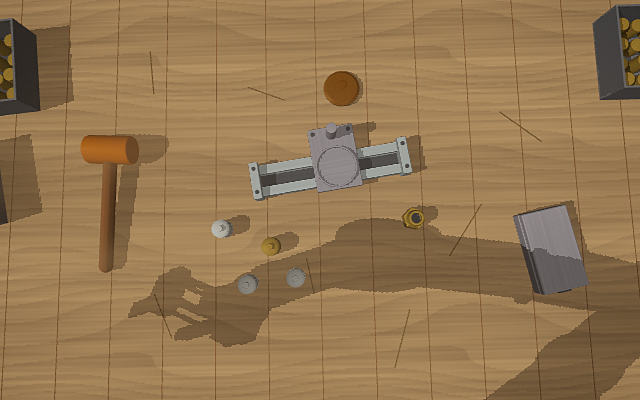

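Candidates for the cap in the top view are: brass round part (271,246), white look-alike (221,229), two grey/white in shadow (247,285) and (295,278), and the nut (413,218, hexagonal with an open neck). I choose (271,246), and check it in a crop and with a two-view measurement.

```bash
python3 - <<'E'
from h import *
D={n:np.load(f'{n}0.npz') for n in('scene','top')}
t=D['top'];s=D['scene']
a=cv2.resize(t['i'][120:310,200:430],None,fx=3.2,fy=3.2,interpolation=cv2.INTER_CUBIC); cv2.imwrite('pics/crop_top.png',a)
b=cv2.resize(s['i'][150:300,200:440],None,fx=3.3,fy=3.3,interpolation=cv2.INTER_CUBIC); cv2.imwrite('pics/crop_scene.png',b)
for n in D:
    hsv=cv2.cvtColor(D[n]['i'],cv2.COLOR_BGR2HSV)
    m=cv2.inRange(hsv,(15,150,50),(32,255,255))
    c,l,st,ce=cv2.connectedComponentsWithStats(m)
    for k in range(1,c):
        if st[k,4]>60: print(n,st[k].tolist(),ce[k].round(1), onplane(D[n]['K'],D[n]['T'],*ce[k],0.018).round(3))
E
```

```text
scene [16, 137, 21, 15, 182] [ 25.5 144. ] [ 0.773 -0.657  0.018]
scene [0, 144, 20, 16, 214] [  8.7 151.2] [ 0.809 -0.661  0.018]
scene [248, 165, 21, 23, 359] [258.4 176.9] [ 0.526 -0.176  0.018]
scene [370, 213, 21, 25, 393] [379.7 224.8] [0.478 0.091 0.018]
scene [180, 280, 45, 39, 1269] [202.5 298.9] [ 0.789 -0.043  0.018]
scene [457, 375, 49, 25, 617] [478.4 390.5] [0.645 0.369 0.018]
top [620, 18, 20, 39, 536] [630.  36.] [ 0.87  -0.616  0.018]
top [0, 34, 14, 65, 667] [ 6.  68.5] [0.836 0.611 0.018]
top [624, 55, 16, 30, 330] [632.3  70.7] [ 0.799 -0.613  0.018]
top [324, 71, 36, 35, 955] [341.  88.] [ 0.779 -0.048  0.018]
top [80, 138, 46, 23, 581] [101.4 149.1] [0.669 0.416 0.018]
top [126, 144, 13, 19, 83] [131.3 153.1] [0.66  0.358 0.018]
top [402, 208, 23, 21, 279] [412.6 218.5] [ 0.522 -0.175  0.018]
top [261, 237, 20, 19, 279] [270.6 245.9] [0.477 0.092 0.018]
```

View pics/crop_top.png

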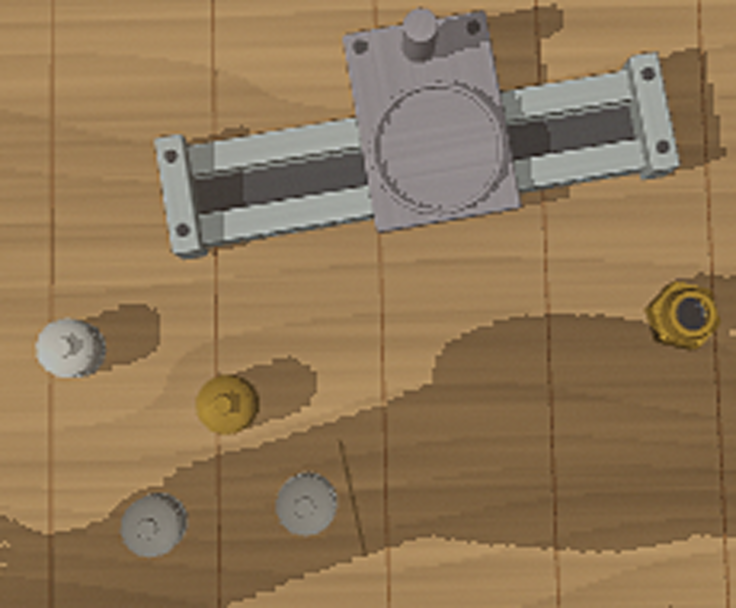

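View pics/crop_scene.png

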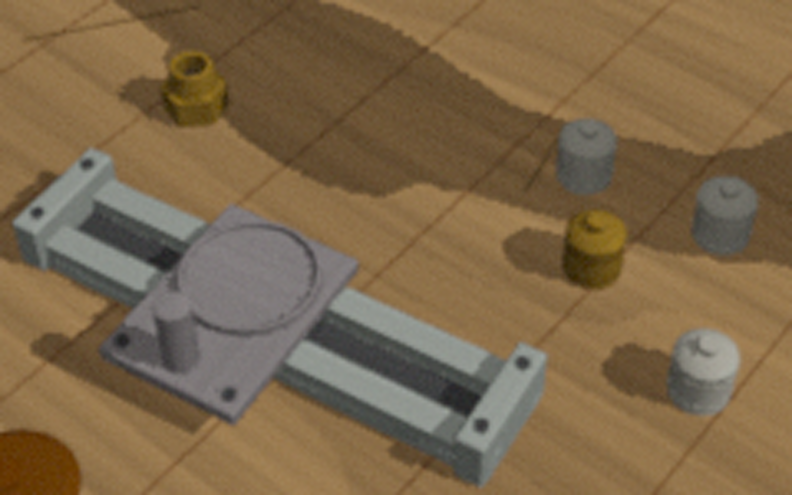

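```bash
python3 - <<'E'
from h import *
t=np.load('top0.npz');s=np.load('scene0.npz')
f=lambda x,y:(200+x/3.2,120+y/3.2)
g=lambda x,y:(200+x/3.3,150+y/3.3)
P=lambda c,z:onplane(t['K'],t['T'],*f(*c),z)
Q=lambda c,z:onplane(s['K'],s['T'],*g(*c),z)
print('tray',P((441,148),.037),Q((246,279),.037))
print('post',P((422,22),.076),Q((173,301),.076))
L=P((180,193),.034);Rr=P((654,113),.034)
print('stops',L,Rr,np.linalg.norm(L-Rr)); d=(L-Rr)/np.linalg.norm(L-Rr); print('dir',d,np.degrees(np.arctan2(d[1],d[0])))
print('mid',(L+Rr)/2)
for c in [(70,348),(153,525),(306,504)]: print('look',P(c,.02))
st=bot.sense(); y=R.from_quat(st['ee_rot']).as_matrix()[:,1];print('jaw',y,np.degrees(np.arctan2(y[1],y[0])),st['eef_pos'])
E
```

```text
tray [ 0.62127027 -0.03635123  0.037     ] [ 0.6278742  -0.03253272  0.037     ]
post [ 0.68426922 -0.02565868  0.076     ] [ 0.68257374 -0.02602671  0.076     ]
stops [0.59898065 0.1157471  0.034     ] [ 0.63957634 -0.16108047  0.034     ] 0.27978834056976437
dir [-0.14509429  0.98941783  0.        ] 98.34273950115185
mid [ 0.6192785  -0.02266668  0.034     ]
look [0.51097421 0.18330728 0.02      ]
look [0.40772804 0.13511096 0.02      ]
look [0.41782448 0.04646027 0.02      ]
jaw [ 0.41859134  0.90817359 -0.0014212 ] 65.254288528002 [0.26141882 0.56720167 0.2260212 ]
```

Cap confirmed as the plain round brass part at (0.477, 0.092), by the left (+y) end. The two views agree to 1 mm. The nut is at (0.524, −0.175) by the −y end, so the carriage goes to +0.09. The post is at (0.684, −0.026) and the jaws should align with the track at about 98°.

```bash
python3 -m handwheel '[[0.4,-0.5,0,0,0,0.1,-1],[0.7,-1,0,0,0,0.2,-1],[0.7,-1,0,0,0,0.37,-1],[0.7,-1,0,0,0,0.37,-1],[0.7,-1,0,0,0,0.37,-1]]' 30; python3 -m handwheel '[[0.4,-0.5,0,0,0,0,-1],[0.7,-1,0,0,0,0,-1],[0.7,-1,0,0,0,0,-1]]'; python3 -m handwheel '[[0.4,-0.5,0,0,0,0,-1],[0.7,-1,0,0,0,0,-1],[0.7,-1,0,0,0,0,-1]]';python3 -m handwheel '[[0.4,-0.5,0,0,0,0,-1],[0.7,-1,0,0,0,0,-1],[0.7,-1,0,0,0,0,-1]]'
```

```text
t: 0.72
eef_pos: [0.3315, 0.4669, 0.2258]
ee_rot: [-0.074, 0.997, -0.001, -0.0]
wrist_force: [0.4, -0.2, 0.3]
gripper_width: 0.0918
t: 1.1
eef_pos: [0.4047, 0.3619, 0.2256]
ee_rot: [-0.069, 0.998, -0.002, 0.0]
wrist_force: [-1.1, 0.6, 0.6]
gripper_width: 0.0915
t: 1.48
eef_pos: [0.4772, 0.2575, 0.2255]
ee_rot: [-0.064, 0.998, -0.003, 0.001]
wrist_force: [-0.7, 0.3, -1.0]
gripper_width: 0.0916
t: 1.85
eef_pos: [0.5492, 0.1533, 0.2253]
ee_rot: [-0.06, 0.998, -0.004, 0.001]
wrist_force: [-1.1, 0.4, -0.6]
gripper_width: 0.0918
```

```bash
python3 -m handwheel '[[0.4,-0.5,0,0,0,0,-1],[0.7,-0.95,-0.2,0,0,0,-1],[0.7,-0.95,-0.4,0,0,0,-1]]';python3 -m handwheel '[[0.4,-0.5,0,0,0,0,-1],[0.62,-0.8,0,0,0,0.02,-1],[0.62,-0.8,0,0,0,0.02,-1]]'
python3 - <<'E'
from h import *
i,K,T=cam('wrist'); cv2.imwrite('pics/w1.png',i); np.savez('w1.npz',i=i,K=K,T=T)
print(T.round(3).tolist(), proj(K,T,[.684,-.026,.076]), bot.sense()['eef_pos'])
E
```

```text
t: 2.22
eef_pos: [0.6211, 0.0547, 0.1846]
ee_rot: [-0.057, 0.998, -0.005, 0.002]
wrist_force: [0.3, 1.0, -0.1]
gripper_width: 0.0918
t: 2.6
eef_pos: [0.6842, -0.0273, 0.1838]
ee_rot: [-0.07, 0.997, -0.006, 0.002]
wrist_force: [0.3, 0.8, -0.1]
gripper_width: 0.0921
[[-0.139, -0.949, -0.284, 0.608], [0.99, -0.137, -0.028, -0.036], [-0.012, -0.285, 0.958, 0.342], [0.0, 0.0, 0.0, 1.0]] [325.13764288 193.8531835 ] [ 0.68333722 -0.02453321  0.18383531]
```

View pics/w1.png

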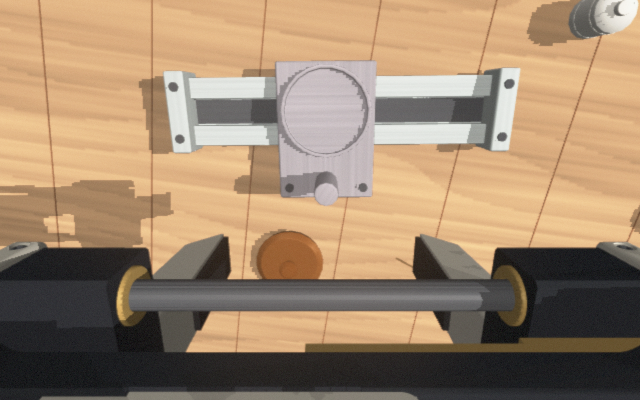

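The wrist view shows the post top at about (326,196), against a prediction of (325,194). They agree, so I descend and grip.

```bash
python3 -m handwheel '[[0,0,-0.4,0,0,0,-1],[0,0,-0.8,0,0,0,-0.8],[0,0,-0.9,0,0,0,-0.4],[0,0,-0.9,0,0,0,-0.2]]';python3 -m handwheel '[[0,0,-0.25,0,0,0,-0.2],[0,0,-0.5,0,0,0,-0.2],[0,0,-0.5,0,0,0,-0.2],[0,0,-0.5,0,0,0,0.5],[0,0,-0.5,0,0,0,1],[0,0,-0.5,0,0,0,1],[0,0,-0.5,0,0,0,1],[0,0,-0.5,0,0,0,1]]'
```

```text
t: 3.15
eef_pos: [0.6831, -0.0227, 0.094]
ee_rot: [-0.072, 0.997, -0.005, 0.001]
wrist_force: [-0.2, 1.0, 1.1]
gripper_width: 0.0671
t: 4.15
eef_pos: [0.6836, -0.0233, 0.0447]
ee_rot: [-0.072, 0.997, -0.005, 0.001]
wrist_force: [-0.7, -1.6, 4.6]
gripper_width: 0.0192
```

```bash
python3 -m handwheel '[[-0.03,0.2,0,0,0,0,1],[-0.06,0.4,0,0,0,0,1],[-0.09,0.6,0,0,0,0,1],[-0.11,0.75,0,0,0,0,1],[-0.13,0.9,0,0,0,0,1],[-0.13,0.9,0,0,0,0,1]]';python3 -m handwheel '[[-0.01,0.05,0,0,0,0,1],[-0.015,0.1,0,0,0,0,1],[-0.015,0.1,0,0,0,0,1]]'
```

```text
t: 4.9
eef_pos: [0.6695, 0.0703, 0.0446]
ee_rot: [-0.073, 0.997, -0.004, 0.001]
wrist_force: [-4.2, 1.9, 4.8]
gripper_width: 0.0192
t: 5.28
eef_pos: [0.6686, 0.0758, 0.0447]
ee_rot: [-0.072, 0.997, -0.006, 0.001]
wrist_force: [1.0, -12.5, 2.0]
gripper_width: 0.0192
```

```bash
python3 -m handwheel '[[-0.01,0.05,0,0,0,0,1],[-0.01,0.05,0,0,0,0,1]]';python3 -m handwheel '[[0,0,0,0,0,0,0.2],[0,0,0,0,0,0,-0.2],[0,0,0,0,0,0,-0.2],[0,0,0.4,0,0,0,-0.2],[0,0,0.8,0,0,0,-0.2],[0,0,1,0,0,0,-0.2]]'
python3 - <<'E'
from h import *
i,K,T=cam('wrist'); cv2.imwrite('pics/w2.png',i); np.savez('w2.npz',i=i,K=K,T=T)
i,K,T=cam('scene'); cv2.imwrite('pics/s2.png',cv2.resize(i[150:310,200:440],None,fx=3.3,fy=3.3,interpolation=cv2.INTER_CUBIC))
E
```

```text
t: 5.52
eef_pos: [0.6687, 0.0758, 0.0447]
ee_rot: [-0.07, 0.998, -0.009, 0.002]
wrist_force: [2.1, -13.2, 1.3]
gripper_width: 0.0191
t: 6.28
eef_pos: [0.6695, 0.0768, 0.1472]
ee_rot: [-0.07, 0.997, -0.009, 0.003]
wrist_force: [0.4, -0.3, -0.2]
gripper_width: 0.0548
```

View pics/w2.png

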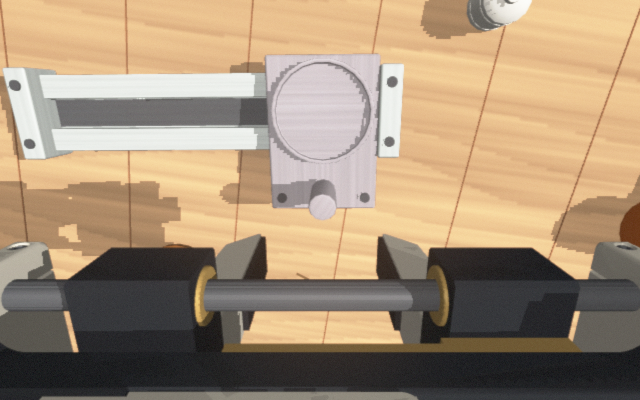

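View pics/s2.png

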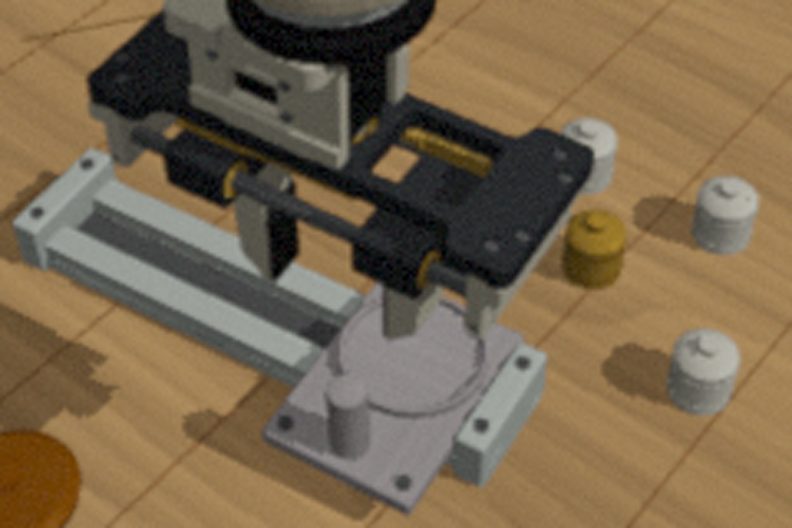

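The carriage plate is flush against the +y stop (wrist view, plate edge meets the stop at x≈378). The tray centre is at about (322,111). Now I move to the cap.

```bash
python3 - <<'E'
from h import *
d=np.load('w2.npz'); print(onplane(d['K'],d['T'],322,111,.037), proj(d['K'],d['T'],[.6077,.067,.037]))
E
python3 -m handwheel '[[-0.5,0.04,0,0,0,0,-0.2],[-0.96,0.08,0,0,0,0,-0.2],[-0.96,0.08,0,0,0,0,-0.2]]';python3 -m handwheel '[[-0.5,0.04,0,0,0,0,-0.2],[-0.96,0.08,0,0,0,0,-0.2],[-0.96,0.08,0,0,0,0,-0.2]]'
python3 - <<'E'
from h import *
i,K,T=cam('wrist'); cv2.imwrite('pics/w3.png',i); np.savez('w3.npz',i=i,K=K,T=T)
print(proj(K,T,[.477,.092,.04]),bot.sense()['eef_pos'])
E
```

```text
[0.60645569 0.0661226  0.037     ] [322.92245372 112.84882975]
t: 6.75
eef_pos: [0.5699, 0.0858, 0.1462]
ee_rot: [-0.071, 0.997, -0.008, 0.002]
wrist_force: [1.4, -0.6, 0.8]
gripper_width: 0.0549
t: 7.12
eef_pos: [0.471, 0.0942, 0.1454]
ee_rot: [-0.072, 0.997, -0.008, 0.0]
wrist_force: [0.2, -0.0, 1.0]
gripper_width: 0.055
[320.20798464 201.826847  ] [0.47339191 0.09422295 0.14592247]
```

View pics/w3.png

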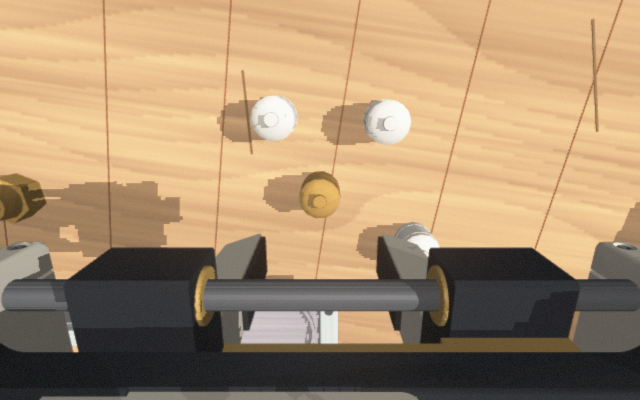

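Brass boss seen at (319.5,201), predicted (320.2,201.8). The look-alikes are clear of the fingers.

```bash
python3 -m handwheel '[[0.02,-0.01,-0.4,0,0,0,-0.2],[0.04,-0.02,-0.8,0,0,0,-0.2],[0.04,-0.02,-0.9,0,0,0,-0.2],[0.04,-0.02,-0.9,0,0,0,-0.2]]'
python3 -m handwheel '[[0,0,-0.25,0,0,0,-0.2],[0,0,-0.46,0,0,0,-0.2],[0,0,-0.46,0,0,0,-0.2],[0,0,-0.46,0,0,0,0.3],[0,0,-0.46,0,0,0,1],[0,0,-0.46,0,0,0,1],[0,0,-0.46,0,0,0,1]]' 30
```

```text
t: 7.68
eef_pos: [0.478, 0.0921, 0.0557]
ee_rot: [-0.072, 0.997, -0.008, 0.001]
wrist_force: [0.4, -0.1, 0.3]
gripper_width: 0.055
t: 8.55
eef_pos: [0.4787, 0.0922, 0.0106]
ee_rot: [-0.072, 0.997, -0.008, 0.002]
wrist_force: [-0.3, -0.5, 8.6]
gripper_width: 0.0332
```

```bash
python3 -m handwheel '[[0,0,0.2,0,0,0,1],[0,0,0.5,0,0,0,1],[0,0,0.9,0,0,0,1],[0,0,0.9,0,0,0,1]]'
python3 -m handwheel '[[0.3,-0.06,0,0,0,0,1],[0.6,-0.12,0,0,0,0,1],[0.8,-0.15,0,0,0,0,1],[0.8,-0.15,0,0,0,0,1]]'
python3 - <<'E'
from h import *
for n in('wrist','scene'):
    i,K,T=cam(n); cv2.imwrite(f'pics/{n}4.png',i)
E
```

```text
t: 9.05
eef_pos: [0.4804, 0.0927, 0.1032]
ee_rot: [-0.072, 0.997, -0.008, 0.004]
wrist_force: [0.4, -0.3, -1.4]
gripper_width: 0.0332
t: 9.55
eef_pos: [0.5608, 0.0771, 0.1019]
ee_rot: [-0.071, 0.997, -0.008, 0.004]
wrist_force: [-1.1, 0.5, -2.5]
gripper_width: 0.0327
```

View pics/wrist4.png

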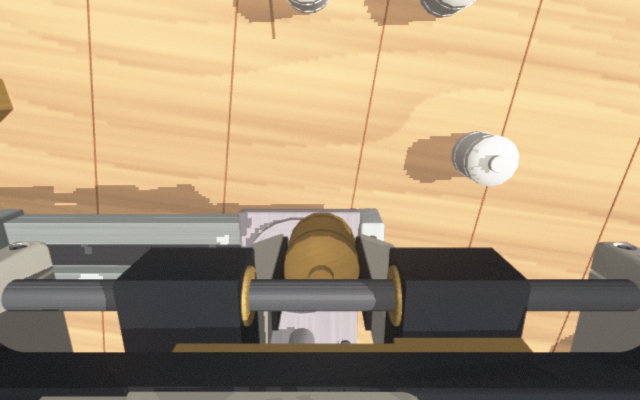

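View pics/scene4.png

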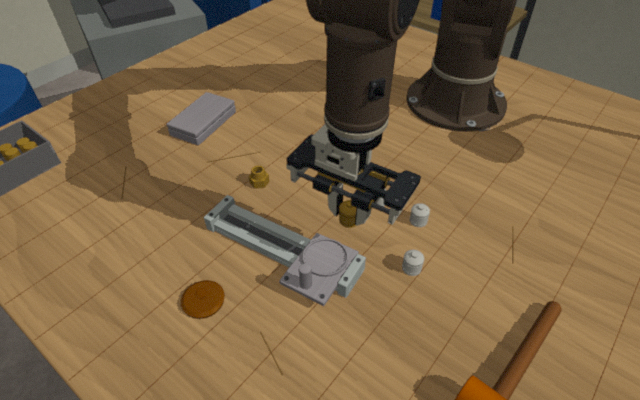

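The cap is held upright between the pads (wrist view, boss at about (320,272)), and the carriage is home. The nut is unmoved at (259,176) in the scene view. Next is positioning over the tray.

```bash
python3 -m handwheel '[[0.3,-0.06,0,0,0,0,1],[0.47,-0.1,0,0,0,0,1],[0.47,-0.1,-0.2,0,0,0,1],[0.47,-0.1,-0.45,0,0,0,1],[0.47,-0.1,-0.45,0,0,0,1]]'
python3 - <<'E'
from h import *
for n in('wrist','scene'):
    i,K,T=cam(n); cv2.imwrite(f'pics/{n}5.png',i if n=='wrist' else cv2.resize(i[150:310,200:440],None,fx=3.3,fy=3.3,interpolation=cv2.INTER_CUBIC))
print(bot.sense()['eef_pos'])
E
```

```text
t: 10.28
eef_pos: [0.6033, 0.0678, 0.0551]
ee_rot: [-0.072, 0.997, -0.008, 0.001]
wrist_force: [-0.1, 0.3, -1.9]
gripper_width: 0.0332
[0.60549105 0.06790967 0.05739007]
```

View pics/scene5.png

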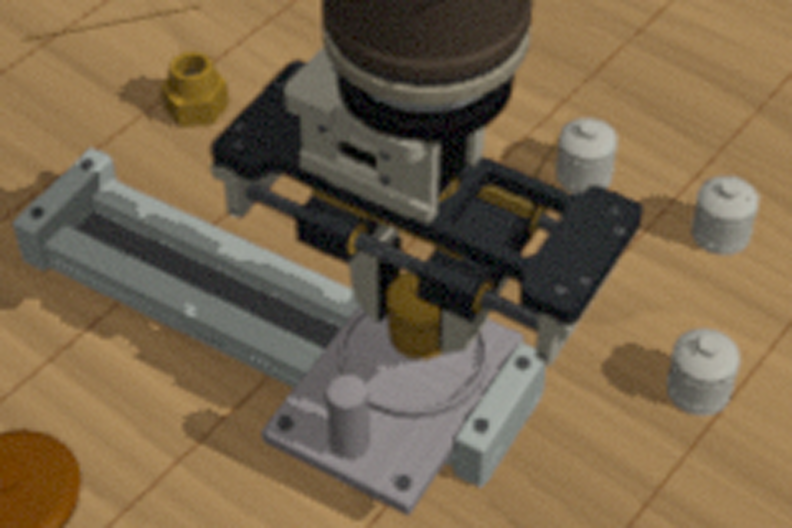

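```bash
python3 -m handwheel '[[0.03,-0.01,-0.05,0,0,0,1],[0.03,-0.01,-0.09,0,0,0,1],[0.03,-0.01,-0.11,0,0,0,1],[0.03,-0.01,-0.11,0,0,0,1]]'
```

```text
t: 10.88
eef_pos: [0.6084, 0.0669, 0.0463]
ee_rot: [-0.072, 0.997, -0.008, 0.003]
wrist_force: [0.2, -0.1, -2.1]
gripper_width: 0.033
```

```bash
python3 -m handwheel '[[0,0,-0.015,0,0,0,1],[0,0,-0.03,0,0,0,1],[0,0,-0.03,0,0,0,1]]'
```

```text
t: 11.25
eef_pos: [0.6085, 0.0669, 0.0437]
ee_rot: [-0.072, 0.997, -0.008, 0.003]
wrist_force: [-1.8, -0.5, 3.7]
gripper_width: 0.0329
```

Contact with the tray floor (z force went from −2 to +3.7 N, at the expected height). Now I open a little, so the fingers stay clear, then lift.

```bash
python3 -m handwheel '[[0,0,0,0,0,0,0.2],[0,0,0,0,0,0,-0.1],[0,0,0,0,0,0,-0.2],[0,0,0,0,0,0,-0.2],[0,0,0.3,0,0,0,-0.2],[0,0,0.7,0,0,0,-0.2],[0,0,1,0,0,0,-0.2],[0,0,1,0,0,0,-0.2]]'
python3 -m handwheel '[[-0.3,-0.3,0.3,0,0,0,-0.2],[-0.7,-0.6,0.6,0,0,0,-0.2],[-1,-0.7,0.6,0,0,0,-0.2],[-1,-0.7,0.6,0,0,0,-0.2]]'
python3 -m handwheel '[[-0.5,0,0,0,0,0,-0.2],[-1,0,0,0,0,0,-0.2],[-1,0,0,0,0,0,-0.2]]'
python3 - <<'E'
from h import *
for n in('top','scene'):
    i,K,T=cam(n); np.savez(f'{n}6.npz',i=i,K=K,T=T)
    c=i[110:260,200:440] if n=='top' else i[150:310,200:440]
    cv2.imwrite(f'pics/{n}6.png',cv2.resize(c,None,fx=3.2,fy=3.2,interpolation=cv2.INTER_CUBIC))
    m=cv2.inRange(cv2.cvtColor(i,cv2.COLOR_BGR2HSV),(15,150,50),(32,255,255))
    k,l,st,ce=cv2.connectedComponentsWithStats(m)
    for j in range(1,k):
        if 150<st[j,4]<500: print(n,st[j].tolist(),ce[j].round(1),onplane(K,T,*ce[j],.018).round(4),onplane(K,T,*ce[j],.051).round(4))
E
```

```text
t: 12.25
eef_pos: [0.6101, 0.0671, 0.1463]
ee_rot: [-0.072, 0.997, -0.007, 0.005]
wrist_force: [0.3, -0.9, -0.5]
gripper_width: 0.0548
t: 12.75
eef_pos: [0.5079, -0.004, 0.206]
ee_rot: [-0.071, 0.997, -0.007, 0.005]
wrist_force: [0.7, -0.1, 0.0]
gripper_width: 0.0556
t: 13.12
eef_pos: [0.4049, -0.0038, 0.2051]
ee_rot: [-0.072, 0.997, -0.007, 0.003]
wrist_force: [1.2, 0.0, 0.6]
gripper_width: 0.055
top [624, 55, 16, 30, 343] [632.2  70.7] [ 0.7992 -0.6126  0.018 ] [ 0.7844 -0.5838  0.051 ]
top [272, 164, 19, 21, 296] [281.1 174. ] [0.6126 0.071  0.018 ] [0.6066 0.0677 0.051 ]
top [402, 208, 23, 21, 279] [412.4 218.5] [ 0.5222 -0.1746  0.018 ] [ 0.5205 -0.1664  0.051 ]
scene [17, 137, 20, 15, 188] [ 25.6 143.9] [ 0.7729 -0.6569  0.018 ] [ 0.7833 -0.6042  0.051 ]
scene [0, 144, 21, 16, 224] [  8.7 151.2] [ 0.8086 -0.6609  0.018 ] [ 0.8171 -0.608   0.051 ]
scene [248, 165, 22, 24, 371] [258.4 176.8] [ 0.5257 -0.1765  0.018 ] [ 0.5488 -0.1486  0.051 ]
scene [316, 238, 20, 26, 415] [325.5 250.5] [0.5878 0.0504 0.018 ] [0.6077 0.0666 0.051 ]
```

View pics/top6.png

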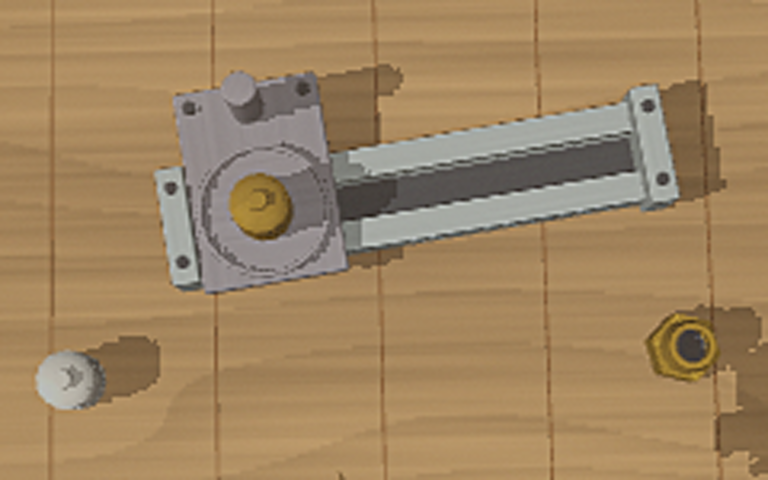

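View pics/scene6.png

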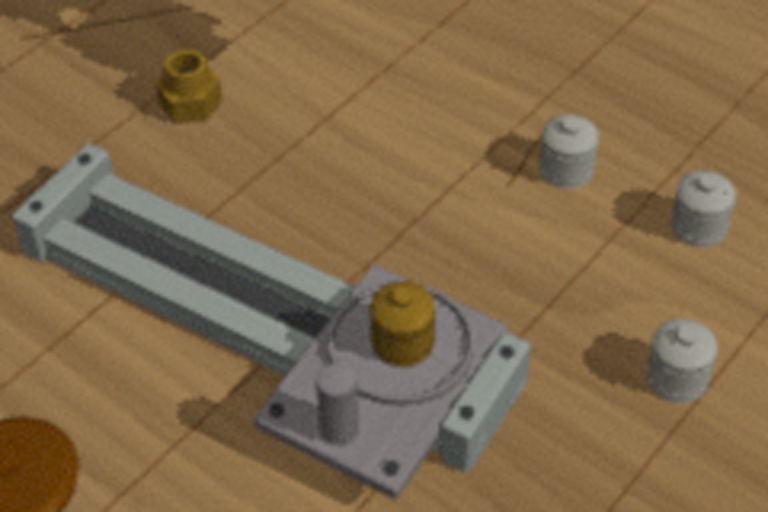

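The cap stands upright in the tray at (0.607, 0.067), with both views agreeing to 1 mm, against a tray centre of about (0.607, 0.066). The carriage touches the stop, the nut is unmoved, and the arm is clear.

```bash
python3 -c "
from workcell import bot
print(bot.job_done())"
```

```text
the job is handed in; nothing more can be done
None
```

The carriage is home against the +y (left) stop, where the cap was waiting. The cap stands upright in the middle of its tray, and I handed the job in at about 13 s of the 54 s allowed.

I gripped the post and slid the carriage about 100 mm until it met the stop, where I felt about 13 N. Then I picked up the brass cap, set it on the tray floor, let go and moved the arm clear.

Last checks, from the top and scene cameras:
- **Cap:** it stands upright at about (0.607, 0.067), with both views agreeing to about 1 mm. The tray centre is at about (0.607, 0.066), so the cap is within about 2 mm of it.
- **Carriage:** the plate edge touches the stop.
- **Nut:** it moved by less than 1 mm between the first and last pictures.
- **Look-alikes:** they were not touched.

None of the final checks failed or disagreed. The one mismatch was in the first tray measurement, where the two views differed by about 7 mm. I replaced it with the wrist-camera reading and the position worked out from the post, which agreed to about 1.5 mm.

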